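Seal the three stacking trays

TASK

Seal the three closed blue trays by pressing the round vent plug in the middle of each lid fully home with a fingertip, lightly: the largest tray first, then the middle-sized one, then the smallest. Do not lift or shift the trays, and leave everything else on the counter where it is; finish with the hand clear.

Things in the scene. Friction and masses are not known exactly. Their poses are not given: they have to be found in the camera images.
- tray_large: the large tray: closed blue plastic tray, loose on the counter, with a blue lid, 160 x 115 mm (x by y), lid top 60 mm above its underside; origin at the centre of its underside, z up. A white round vent plug stands in the middle of the lid
- large_top (a point): centre of the top face of the vent plug of the large tray; the plug is 30 mm in diameter and centred on the lid; its flat top stands up to 22 mm above the lid (about 82 mm above the counter) when raised and 13 mm above the lid when home and let go; it is a soft silicone cap that gives under the finger by about 1 mm for 1.5 N (8 mm at most, at 12 N, then it is hard); the point moves with the plug
- plug_large (a joint): how far the vent plug of the large tray is pressed down, in m: 0 fully raised, 0.009 fully home (stop); it may start up to 0.001 down. It resists with about 2 N of friction and stays wherever it is left (no spring); a push of 4 to 9 N is plenty: the finger then goes 11 to 15 mm down from first touch, as the soft cap gives
- tray_middle: the middle tray: closed blue plastic tray, loose on the counter, with a blue lid, 125 x 90 mm (x by y), lid top 52 mm above its underside; origin at the centre of its underside, z up. A white round vent plug stands in the middle of the lid
- middle_top (a point): centre of the top face of the vent plug of the middle tray; the plug is 30 mm in diameter and centred on the lid; its flat top stands up to 22 mm above the lid (about 74 mm above the counter) when raised and 13 mm above the lid when home and let go; it is a soft silicone cap that gives under the finger by about 1 mm for 1.5 N (8 mm at most, at 12 N, then it is hard); the point moves with the plug
- plug_middle (a joint): how far the vent plug of the middle tray is pressed down, in m: 0 fully raised, 0.009 fully home (stop); it may start up to 0.001 down. It resists with about 2 N of friction and stays wherever it is left (no spring); a push of 4 to 9 N is plenty: the finger then goes 11 to 15 mm down from first touch, as the soft cap gives
- tray_small: the small tray: closed blue plastic tray, loose on the counter, with a blue lid, 95 x 70 mm (x by y), lid top 44 mm above its underside; origin at the centre of its underside, z up. A white round vent plug stands in the middle of the lid
- small_top (a point): centre of the top face of the vent plug of the small tray; the plug is 30 mm in diameter and centred on the lid; its flat top stands up to 22 mm above the lid (about 66 mm above the counter) when raised and 13 mm above the lid when home and let go; it is a soft silicone cap that gives under the finger by about 1 mm for 1.5 N (8 mm at most, at 12 N, then it is hard); the point moves with the plug
- plug_small (a joint): how far the vent plug of the small tray is pressed down, in m: 0 fully raised, 0.009 fully home (stop); it may start up to 0.001 down. It resists with about 2 N of friction and stays wherever it is left (no spring); a push of 4 to 9 N is plenty: the finger then goes 11 to 15 mm down from first touch, as the soft cap gives
- fork: steel fork lying flat, about 182 mm long, 24 mm wide, 4 mm thick; origin on its underside near the root of the tines, x axis towards the tines; loose, a bystander
- spoon_rest: white ceramic spoon rest, a shallow dish 92 mm across and 18 mm high with a 45 mm stub handle along -x; origin at the centre of the underside of the dish; loose, a bystander
- brush: pastry brush lying flat, hard wooden handle and black silicone bristles, about 188 mm long, 34 mm wide, 12 mm high; origin on the underside near the ferrule, x axis towards the bristles; loose, a bystander
- jar: small glass spice jar with a steel cap, standing, 48 mm diameter, 85 mm high; origin at the centre of its underside; loose, a bystander
- mug: white ceramic mug, 80 mm diameter, 90 mm high, handle at its +y; origin at the centre of its underside; loose, a bystander
There are look-alikes about, which are no part of the job. What is shaped like the tray_small but green is not meant. What is shaped like the tray_large but yellow is not meant.

How it is judged:
By the outcome, as a careful person would: the job done as asked, in the order asked, and still so for the second after the job is handed in, with the robot touching nothing.
It also fails if it takes over 61 s, if anything falls off the work surface, if the arm or the gripper's body presses on something with over 40 N, if the wrist force passes 120 N, or if a joint passes its speed limit or range.

ROBOT

A 6-joint arm with a two-finger parallel gripper is mounted at the origin on the work surface. World frame = base frame: x ahead of the robot, y to its left, z up, the work surface at z = 0. Lengths are in m, angles in rad, forces in N, time in s.
With the tool pointing down it reaches from about 0.25 to 0.775 m from the base axis. Payload 8.9 kg.
Tool frame: the origin (TCP) lies on the mounting face of the last link; the fingertips stand 173 mm ahead of it and the grasp point (between the pads) lies 155 mm ahead of it; z points along the fingers, y is the line along which they close (so a half turn about z gives the same grasp; the last joint's range is limited). The gripper opens to 85 mm and grips with 20 to 120 N. Pads are 22 mm wide; open, the fingers measure 114 mm over their backs; the gripper's body (76 mm by 85 mm) begins 54 mm behind the grasp point. The pads swing forward as they close: fully open they stand 13 mm farther back than shut.
Start: joints at [-1.338, 0.291, -0.153, 1.127, 0, 1.431], TCP at [0.191, -0.489, 0.405] pointing down, gripper open.
Joint ranges: [-2.52, 2.52], [-0.91, 1.74], [-1.3, 1.37], [-1.96, 2.02], [-1.52, 1.47], [-3.14, 3.14]. Speed limits (rad/s): [2.22, 2.22, 2.79, 3.14, 3.14, 3.14].

INTERFACE

Orientations are given as a rotation vector (axis times angle).
In Python, from bench import env, eyes, finish_job gives the robot as it stands.
- The arm moves only by the tool send_rows, never from a script. Its argument "moves" is a list of rows, each a list of 3 entries, a list of its own where there are three numbers: the shift along the tool's x, y, z in cm, then the turn, a rotation vector about the tool's x, y, z in degrees, then the finger opening in cm, from 0 to 8.54. A call has 1 to 20 rows; each row is the pose to reach, as a shift and turn from the pose commanded when the call began, along the tool's axes at that moment; what a row does not reach only later rows make up. A row lasts 1/10 s, in which the tool goes at most 50 mm and 8.59 degrees, less where a joint would pass 70% of its speed; a pose out of reach is approached as far as the arm can. A call with a gripper value outside its range is refused whole. The fingers move at their own pace and stop on an object; "newtons" is the grip in N (left out, the last holds). Time passes only in rows, so rows that repeat a pose let the fingers close. It gives the time, the measured TCP pose, the force, the opening and the grip force at its end, in the units of the state.
- env.sense(): the state, without advancing time (a new reading comes with each control period).
- eyes.snapshot(name): name is "scene" or "side" or "wrist"; returns the picture (384x512x3 uint8, blue, green, red); there is no depth.
- eyes.camera_info(name): a dict with "fx", "fy", "cx", "cy" (pixels), "R" (3x3) and "t" (3): a world point X has camera coordinates R X + t. Camera axes: x right, y down, z forward; pixel columns grow to the right and rows downward; lengths in m; the calibration is good to about 2 mm. A picture is of the moment at which its call begins: read the wrist's pose just before it. camera_info takes no time and is no camera call; for the wrist camera it gives the pose at the moment of the call.
- finish_job(): hands the job in; it is judged then, once.
The state is a dict: "clock": time; "joint_pos": joint angles; "dq": joint speeds; "effort": joint torques, N m; "eef_pos": TCP position; "orientation": TCP orientation; "contact_force": force on the tool from outside, world axes, zero at the start; "torque": the same for the moment, N m; "width": finger opening in m; "gripper_force": force on a finger pad.
Only numpy, scipy, OpenCV 4.12 (cv2) and the standard library are available. Lean on these libraries where they do the work, as an engineer would, in place of code of your own. Each camera call takes 0.05 s, during which the arm holds its last target. There are 200 camera calls.

## Working session

There is one attempt and no reset: what is moved stays moved. The work goes in short steps, Python scripts to look and compute and a tool call to move; the robot and the scene stay as the last step left them, time stands still between calls to the robot, and variables do not carry over. Pictures are saved under pics/ and viewed, at most 10 in all, crops included, and the job is handed in when it is done.

Besides the shell and the picture viewer there is one more tool, called after "Request:" as name(argument=value, ...), one argument or row to a line, values as JSON. send_rows: Moves the arm, as the interface text tells. Its arguments: {"type":"object","properties":{"moves":{"type":"array","items":{"type":"array"}},"newtons":{"type":"number"}},"required":["moves"]}

```bash
mkdir -p pics; python3 - <<'E'
from bench import env, eyes
import cv2, numpy as np
s=env.sense(); print({k:np.round(v,3) for k,v in s.items()})
a=eyes.snapshot("scene"); b=eyes.snapshot("side")
cv2.imwrite("pics/scene.png",a); cv2.imwrite("pics/side.png",b)
for n in("scene","side","wrist"): print(n,eyes.camera_info(n))
E
```

```text
{'clock': np.float64(0.0), 'joint_pos': array([-1.338,  0.291, -0.154,  1.127, -0.   ,  1.432]), 'dq': array([ 0.   , -0.001, -0.001, -0.   ,  0.   , -0.001]), 'effort': array([-3.0000e-03, -5.3715e+01,  3.3137e+01,  1.6000e-02, -0.0000e+00,
       -0.0000e+00]), 'eef_pos': array([ 0.191, -0.489,  0.404]), 'orientation': array([-3.086, -0.58 ,  0.   ]), 'contact_force': array([-0.247,  0.225,  0.524]), 'torque': array([-0.037, -0.012, -0.1  ]), 'gripper_force': np.float64(0.0), 'width': np.float64(0.086)}
scene {'fx': 393.60173237371936, 'fy': 393.60173237371936, 'cx': 253.410074898154, 'cy': 190.24267640262332, 'R': array([[-0.13266417,  0.99093509, -0.02116292],
       [ 0.63810891,  0.06905149, -0.76684347],
       [-0.75843077, -0.11523691, -0.64148517]]), 't': array([ 0.01117257, -0.29635994,  1.58696519])}
side {'fx': 352.11209229404176, 'fy': 352.11209229404176, 'cx': 250.45572834027814, 'cy': 187.31494889176915, 'R': array([[ 0.97623347, -0.21671578, -0.00157826],
       [-0.12143391, -0.54095906, -0.83223621],
       [ 0.17950494,  0.81264849, -0.55441898]]), 't': array([-0.5002465 ,  0.16025048,  0.78008512])}
wrist {'fx': 293.6987249879822, 'fy': 293.6987249879822, 'cx': 259.4215604347914, 'cy': 190.87924341597994, 'R': array([[ 0.36262813, -0.93193259, -0.00157913],
       [-0.89954694, -0.35046824,  0.26074377],
       [-0.24354905, -0.09313253, -0.96540675]]), 't': array([-0.52367141, -0.03278959,  0.37949633])}
```

View pics/scene.png

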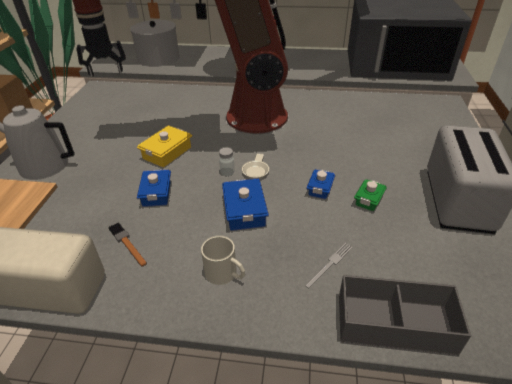

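View pics/side.png

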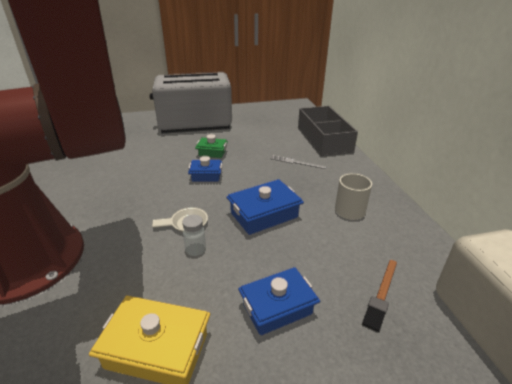

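Scene view: the blue trays are large (245,203), middle (155,187) and small (320,183). The look-alikes are yellow (165,146) and green (370,193). In the side view the blue plugs are large (265,192), middle (279,286) and small (205,161). The jar at (227,160) and the mug at (219,260) stand near the large tray.

```bash
cat > h.py <<'E'
import cv2, numpy as np
from bench import env, eyes
def blobs(im):
    """blue trays: (area, lid hull, plug centroid)"""
    hsv=cv2.cvtColor(im,cv2.COLOR_BGR2HSV)
    m=cv2.inRange(hsv,(105,140,50),(130,255,255))
    out=[]
    for c in cv2.findContours(m,cv2.RETR_EXTERNAL,cv2.CHAIN_APPROX_NONE)[0]:
        if cv2.contourArea(c)<250: continue
        h=cv2.convexHull(c); k=np.zeros(m.shape,np.uint8); cv2.drawContours(k,[h],-1,255,-1)
        k=cv2.dilate(k,np.ones((9,5)))
        w=cv2.inRange(hsv,(0,0,150),(180,70,255))&k
        n,l,st,ce=cv2.connectedComponentsWithStats(w)
        out.append((cv2.contourArea(h),np.round(cv2.boundingRect(h)),[(st[i].tolist(),ce[i].round(1).tolist()) for i in range(1,n) if st[i,4]>15]))
    return out
def ray(ci,p):
    R=np.array(ci["R"]);d=R.T@[(p[0]-ci["cx"])/ci["fx"],(p[1]-ci["cy"])/ci["fy"],1]
    return -R.T@ci["t"],d/np.linalg.norm(d)
def plane(ci,p,z):
    o,d=ray(ci,p);return o+d*(z-o[2])/d[2]
def tri(rs):
    A=sum(np.eye(3)-np.outer(d,d) for o,d in rs);b=sum((np.eye(3)-np.outer(d,d))@o for o,d in rs)
    return np.linalg.solve(A,b)
E
python3 - <<'E'
from h import *
for n in("scene","side"):
    im=cv2.imread(f"pics/{n}.png")
    for b in blobs(im): print(n,b)
a=cv2.imread("pics/scene.png")[130:240,120:400]; b=cv2.imread("pics/side.png")[130:340,160:340]
c=np.zeros((600,800,3),np.uint8)
c[:275,:700]=cv2.resize(a,None,fx=2.5,fy=2.5); b=cv2.resize(b,None,fx=1.5,fy=1.5); c[280:280+b.shape[0],:b.shape[1]]=b
cv2.imwrite("pics/crop.png",c)
E
```

```text
scene (1836.0, array([223, 179,  45,  51]), [([247, 175, 14, 2, 26], [254.0, 175.5]), ([239, 187, 10, 7, 59], [243.4, 190.2])])
scene (540.0, array([307, 170,  28,  28]), [([317, 170, 10, 7, 52], [321.7, 173.0])])
scene (976.5, array([137, 170,  34,  36]), [([148, 173, 9, 7, 49], [152.2, 175.8])])
side (3148.0, array([239, 268,  80,  66]), [([271, 277, 17, 14, 175], [278.8, 283.4]), ([304, 276, 8, 11, 32], [307.4, 281.2]), ([244, 298, 8, 12, 30], [247.3, 303.5])])
side (2483.5, array([228, 180,  75,  53]), [([259, 186, 12, 7, 70], [264.5, 189.1])])
side (529.0, array([189, 160,  32,  20]), [([200, 156, 10, 5, 36], [204.3, 158.3])])
```

View pics/crop.png

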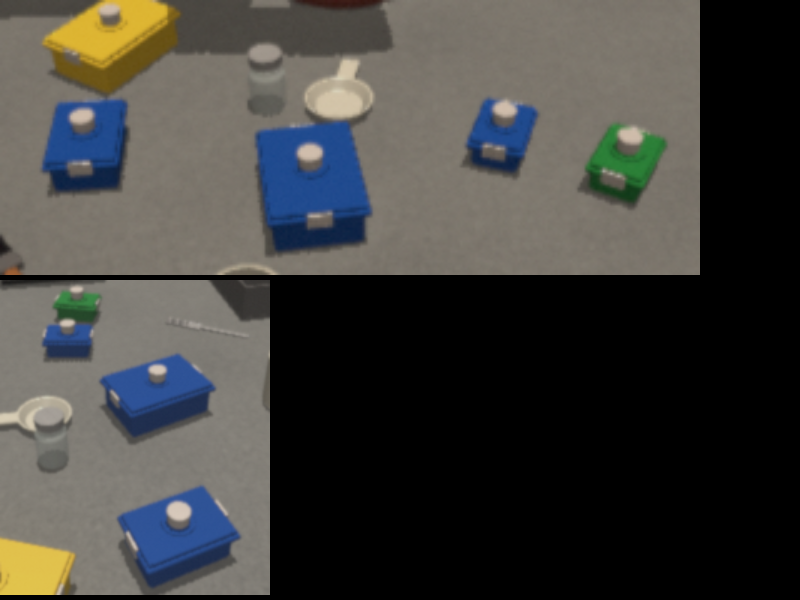

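The crop shows three blue trays with white plugs at scene pixels (243,190), (152,176) and (322,173). Yellow and green are excluded. Next I triangulate the plugs.

```bash
python3 - <<'E'
from h import *
from scipy.spatial.transform import Rotation as Ro
S,D=eyes.camera_info("scene"),eyes.camera_info("side")
s=env.sense();R=Ro.from_rotvec(s["orientation"]).as_matrix();print(R.round(3))
for n,a,b,z in(("L",(243.6,190.2),(264.5,189.1),.082),("M",(152.2,175.8),(278.8,283.4),.074),("S",(321.7,173),(204.3,158.3),.066)):
    p=tri([ray(S,a),ray(D,b)]);print(n,p.round(4),plane(S,a,z).round(4),plane(D,b,z).round(4),"r",np.hypot(*p[:2]).round(3),"tool shift cm",(R.T@(p-s["eef_pos"])*100).round(1))
# neighbours
print("jar",plane(S,(227,153),.085),"mug",plane(S,(219,247),.09))
E
```

```text
[[ 0.932  0.363 -0.   ]
 [ 0.363 -0.932  0.001]
 [ 0.    -0.001 -1.   ]]
L [0.5567 0.0375 0.0811] [0.5587 0.0375 0.082 ] [0.5561 0.0371 0.082 ] r 0.558 tool shift cm [ 53.2 -35.7  32.4]
M [ 0.5098 -0.2479  0.0724] [ 0.5123 -0.2472  0.074 ] [ 0.5091 -0.2488  0.074 ] r 0.567 tool shift cm [ 38.5 -10.8  33.2]
S [0.4315 0.2564 0.0643] [0.4347 0.2559 0.066 ] [0.431  0.2545 0.066 ] r 0.502 tool shift cm [ 49.5 -60.7  34.1]
jar [ 0.38665427 -0.04193052  0.085     ] mug [0.78234285 0.01295097 0.09      ]
```

Request:
send_rows(
  moves=[
    [[53.2,-35.7,0],[0,0,-60],0],
    [[53.2,-35.7,0],[0,0,-60],0],
    [[53.2,-35.7,0],[0,0,-60],0],
    [[53.2,-35.7,0],[0,0,-60],0],
    [[53.2,-35.7,0],[0,0,-60],0],
    [[53.2,-35.7,0],[0,0,-60],0],
    [[53.2,-35.7,0],[0,0,-60],0],
    [[53.2,-35.7,0],[0,0,-60],0],
    [[53.2,-35.7,0],[0,0,-60],0],
    [[53.2,-35.7,0],[0,0,-60],0],
    [[53.2,-35.7,0],[0,0,-60],0],
    [[53.2,-35.7,0],[0,0,-60],0],
    [[53.2,-35.7,0],[0,0,-60],0],
    [[53.2,-35.7,0],[0,0,-60],0],
    [[53.2,-35.7,4],[0,0,-60],0],
    [[53.2,-35.7,8],[0,0,-60],0],
    [[53.2,-35.7,11],[0,0,-60],0],
    [[53.2,-35.7,12],[0,0,-60],0],
    [[53.2,-35.7,12],[0,0,-60],0],
    [[53.2,-35.7,12],[0,0,-60],0],
  ],
  newtons=20,
)

```text
clock: 2.1
eef_pos: [0.5572, 0.0365, 0.286]
orientation: [2.383, 2.045, 0.002]
contact_force: [0.6, -1.2, 0.6]
width: -0.0002
gripper_force: 0.0
```

```bash
python3 - <<'E'
from h import *
from scipy.spatial.transform import Rotation as Ro
s=env.sense();print(s["contact_force"],s["joint_pos"].round(2))
R=Ro.from_rotvec(s["orientation"]).as_matrix();print(R.round(3))
ci=eyes.camera_info("wrist");w=eyes.snapshot("wrist");a=eyes.snapshot("scene");b=eyes.snapshot("side")
for p in((.557,.0365,.082),tuple(s["eef_pos"]+R@[0,0,.173])):
    c=np.array(ci["R"])@p+ci["t"];print("proj",c[0]/c[2]*ci["fx"]+ci["cx"],c[1]/c[2]*ci["fy"]+ci["cy"])
c=np.zeros((600,800,3),np.uint8);c[:384,:512]=w
c[390:600,:300]=cv2.resize(a[150:220,200:300],None,fx=3,fy=3);c[390:600,310:610]=cv2.resize(b[140:210,220:320],None,fx=3,fy=3)
cv2.imwrite("pics/L1.png",c)
E
```

```text
[ 0.61255631 -1.15310133  0.6375714 ] [-0.07  0.45 -0.25  0.87 -0.    1.66]
[[ 0.152  0.988  0.002]
 [ 0.988 -0.152 -0.   ]
 [ 0.     0.002 -1.   ]]
proj 257.61850759757397 221.29903874920154
proj 258.217981075454 242.40220967331155
```

View pics/L1.png

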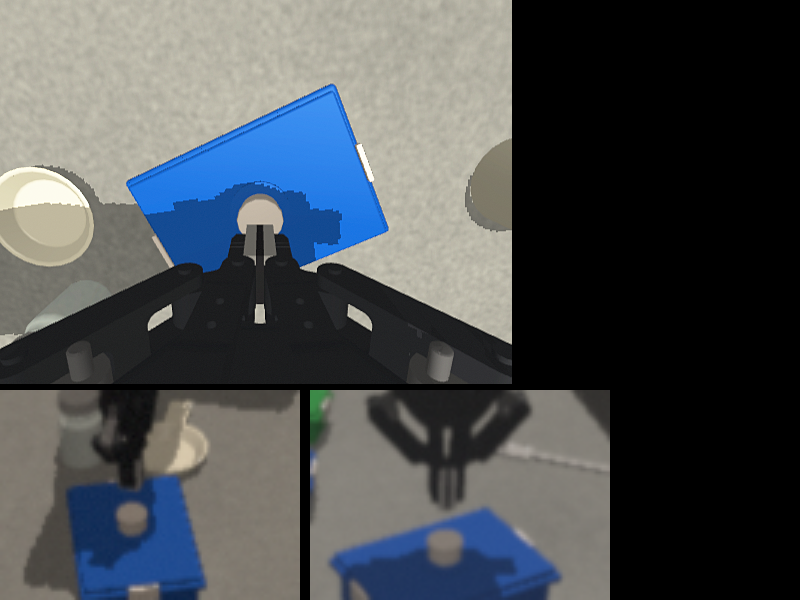

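The tip is over the plug, within about 2 mm: the wrist view has the plug at (260,217) and the tip at (260,235), pointing at it. I descend to about first contact plus 5 mm.

Request:
send_rows(
  moves=[
    [[0,0.15,1.5],[0,0,0],0],
    [[0,0.15,2.4],[0,0,0],0],
    [[0,0.15,2.7],[0,0,0],0],
    [[0,0.15,2.9],[0,0,0],0],
    [[0,0.15,3.1],[0,0,0],0],
    [[0,0.15,3.3],[0,0,0],0],
    [[0,0.15,3.5],[0,0,0],0],
    [[0,0.15,3.6],[0,0,0],0],
    [[0,0.15,3.6],[0,0,0],0],
    [[0,0.15,3.6],[0,0,0],0],
  ],
)

```text
clock: 3.25
eef_pos: [0.5583, 0.0365, 0.2488]
orientation: [2.383, 2.046, 0.0]
contact_force: [-0.6, -0.3, 1.1]
width: 0.0003
gripper_force: 0.8
```

Request:
send_rows(
  moves=[
    [[0,0,0.15],[0,0,0],0],
    [[0,0,0.3],[0,0,0],0],
    [[0,0,0.45],[0,0,0],0],
    [[0,0,0.45],[0,0,0],0],
    [[0,0,0.45],[0,0,0],0],
  ],
)

```text
clock: 3.75
eef_pos: [0.5583, 0.0365, 0.2443]
orientation: [2.383, 2.046, 0.0]
contact_force: [0.6, 0.4, 3.7]
width: -0.0003
gripper_force: 1.6
```

Request:
send_rows(
  moves=[
    [[0,0,0.1],[0,0,0],0],
    [[0,0,0.2],[0,0,0],0],
    [[0,0,0.2],[0,0,0],0],
    [[0,0,0.2],[0,0,0],0],
  ],
)

```text
clock: 4.15
eef_pos: [0.5583, 0.0365, 0.2424]
orientation: [2.383, 2.046, 0.001]
contact_force: [-0.1, 0.5, 5.3]
width: -0.0003
gripper_force: 3.0
```

The force rises about 1.5 N/mm, so the plug is at its stop. I go one more mm, then retreat straight up.

Request:
send_rows(
  moves=[
    [[0,0,0.1],[0,0,0],0],
    [[0,0,0.1],[0,0,0],0],
    [[0,0,0.1],[0,0,0],0],
  ],
)

```text
clock: 4.45
eef_pos: [0.5583, 0.0365, 0.2415]
orientation: [2.383, 2.046, 0.001]
contact_force: [-1.4, 0.3, 7.7]
width: 0.0
gripper_force: 3.6
```

Request:
send_rows(
  moves=[
    [[0,0,-0.5],[0,0,0],0],
    [[0,0,-1.5],[0,0,0],0],
    [[0,0,-4],[0,0,0],0],
    [[0,0,-8],[0,0,0],0],
    [[0,0,-8],[0,0,0],0],
  ],
)

```text
clock: 4.95
eef_pos: [0.5596, 0.0365, 0.3261]
orientation: [2.38, 2.044, 0.008]
contact_force: [1.2, -0.3, -0.2]
width: 0.0
gripper_force: 0.0
```

```bash
cat > nxt.py <<'E'
from h import *
from scipy.spatial.transform import Rotation as Ro
s=env.sense();R=Ro.from_rotvec(s["orientation"]).as_matrix();S,D=eyes.camera_info("scene"),eyes.camera_info("side")
print(s["contact_force"].round(1),s["eef_pos"].round(4))
a=eyes.snapshot("scene");b=eyes.snapshot("side")
for n,i in(("scene",a),("side",b)):
    for x in blobs(i):print(n,x[0],x[1],x[2])
for n,p in(("M",(.5113,-.2479,.074)),("S",(.4330,.2564,.066))):
    print(n,(R.T@(np.array(p)-s["eef_pos"])*100-[0,0,17.3]).round(2))
E
python3 nxt.py
```

```text
[ 1.2 -0.3 -0.2] [0.5596 0.0365 0.3261]
scene 1835.0 [223 179  45  51] []
scene 540.0 [307 170  28  28] [([317, 170, 10, 7, 53], [321.7, 173.1])]
scene 967.5 [137 170  33  36] [([148, 173, 9, 7, 50], [152.1, 175.8])]
side 3140.5 [239 268  80  66] [([271, 277, 17, 14, 177], [278.8, 283.4]), ([304, 276, 8, 11, 35], [307.4, 281.2]), ([244, 298, 8, 12, 31], [247.5, 303.6])]
side 2511.0 [228 180  75  54] []
side 529.0 [189 160  32  20] [([200, 156, 10, 5, 36], [204.3, 158.3])]
M [-28.85  -0.64   7.89]
S [ 19.81 -16.01   8.61]
```

Request:
send_rows(
  moves=[
    [[-28.8,-0.3,0],[0,0,0],0],
    [[-28.8,-0.3,0],[0,0,0],0],
    [[-28.8,-0.3,0],[0,0,0],0],
    [[-28.8,-0.3,0],[0,0,0],0],
    [[-28.8,-0.3,0],[0,0,0],0],
    [[-28.8,-0.3,0],[0,0,0],0],
    [[-28.8,-0.3,0],[0,0,0],0],
    [[-28.8,-0.3,0],[0,0,0],0],
    [[-28.8,-0.3,2.5],[0,0,0],0],
    [[-28.8,-0.3,4.5],[0,0,0],0],
    [[-28.8,-0.3,4.5],[0,0,0],0],
    [[-28.8,-0.3,4.5],[0,0,0],0],
  ],
)

```text
clock: 6.25
eef_pos: [0.5117, -0.2466, 0.2761]
orientation: [-2.381, -2.047, 0.0]
contact_force: [-0.8, 0.4, 0.1]
width: -0.0002
gripper_force: 0.0
```

```bash
cat > chk.py <<'E'
import sys
from h import *
s=env.sense();p=np.array(eval(sys.argv[1]));print(s["eef_pos"].round(4),s["contact_force"].round(1))
ci=eyes.camera_info("wrist");w=eyes.snapshot("wrist")
c=np.array(ci["R"])@p+ci["t"];print("proj",c[0]/c[2]*ci["fx"]+ci["cx"],c[1]/c[2]*ci["fy"]+ci["cy"])
cv2.imwrite(f"pics/{sys.argv[2]}.png",w)
E
python3 chk.py "(.5113,-.2479,.074)" M1
```

```text
[ 0.5117 -0.2466  0.2761] [-0.8  0.4  0.1]
proj 258.5529836906422 224.64849591283098
```

View pics/M1.png

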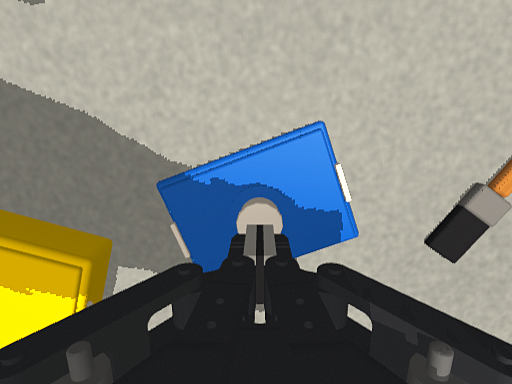

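The wrist view shows the middle tray's plug at (259,221), with the tip centred on it.

Request:
send_rows(
  moves=[
    [[0,0.05,1.5],[0,0,0],0],
    [[0,0.05,2.4],[0,0,0],0],
    [[0,0.05,2.7],[0,0,0],0],
    [[0,0.05,2.9],[0,0,0],0],
    [[0,0.05,3.1],[0,0,0],0],
    [[0,0.05,3.3],[0,0,0],0],
    [[0,0.05,3.5],[0,0,0],0],
    [[0,0.05,3.7],[0,0,0],0],
    [[0,0.05,3.85],[0,0,0],0],
    [[0,0.05,4.0],[0,0,0],0],
    [[0,0.05,4.0],[0,0,0],0],
    [[0,0.05,4.0],[0,0,0],0],
  ],
)

```text
clock: 7.5
eef_pos: [0.5123, -0.2479, 0.2363]
orientation: [2.383, 2.046, 0.0]
contact_force: [1.5, 0.7, 2.6]
width: 0.0001
gripper_force: 1.5
```

Request:
send_rows(
  moves=[
    [[0,0,0.1],[0,0,0],0],
    [[0,0,0.2],[0,0,0],0],
    [[0,0,0.2],[0,0,0],0],
    [[0,0,0.2],[0,0,0],0],
  ],
)

```text
clock: 7.9
eef_pos: [0.5123, -0.2479, 0.2344]
orientation: [2.383, 2.046, 0.0]
contact_force: [0.4, 0.9, 5.1]
width: -0.0004
gripper_force: 3.0
```

Request:
send_rows(
  moves=[
    [[0,0,0.1],[0,0,0],0],
    [[0,0,0.1],[0,0,0],0],
    [[0,0,0.1],[0,0,0],0],
  ],
)

```text
clock: 8.2
eef_pos: [0.5123, -0.2478, 0.2335]
orientation: [2.383, 2.046, 0.0]
contact_force: [-0.1, 1.9, 7.7]
width: -0.0002
gripper_force: 3.6
```

Request:
send_rows(
  moves=[
    [[0,0,-0.5],[0,0,0],0],
    [[0,0,-1.5],[0,0,0],0],
    [[0,0,-4],[0,0,0],0],
    [[0,0,-9],[0,0,0],0],
    [[0,0,-9],[0,0,0],0],
    [[0,0,-9],[0,0,0],0],
    [[0,0,-9],[0,0,0],0],
  ],
)

```text
clock: 8.9
eef_pos: [0.5117, -0.2475, 0.3225]
orientation: [-2.382, -2.046, 0.001]
contact_force: [0.2, -0.4, 0.6]
width: -0.0005
gripper_force: 0.0
```

```bash
python3 nxt.py
```

```text
[ 0.2 -0.4  0.6] [ 0.5117 -0.2475  0.3225]
scene 1836.0 [223 179  45  51] [([247, 175, 15, 3, 30], [254.3, 175.6]), ([239, 189, 10, 8, 61], [243.6, 192.7])]
scene 538.5 [307 170  28  28] [([317, 170, 10, 7, 55], [321.5, 173.0])]
scene 972.0 [137 170  34  36] []
side 3142.0 [240 268  79  66] [([302, 272, 11, 16, 61], [307.0, 280.1])]
side 973.0 [228 186  33  47] [([234, 203, 5, 7, 17], [236.1, 206.3])]
side 529.0 [189 160  32  20] [([199, 156, 11, 6, 51], [204.3, 158.4]), ([188, 162, 3, 6, 16], [189.0, 164.5])]
M [-0.05  0.    7.55]
S [ 48.61 -15.37   8.4 ]
```

The large plug is about 9 mm lower (2.5 px) and the tray has not moved. Now the small tray.

Request:
send_rows(
  moves=[
    [[48.6,-15.4,0],[0,0,0],0],
    [[48.6,-15.4,0],[0,0,0],0],
    [[48.6,-15.4,0],[0,0,0],0],
    [[48.6,-15.4,0],[0,0,0],0],
    [[48.6,-15.4,0],[0,0,0],0],
    [[48.6,-15.4,0],[0,0,0],0],
    [[48.6,-15.4,0],[0,0,0],0],
    [[48.6,-15.4,0],[0,0,0],0],
    [[48.6,-15.4,0],[0,0,0],0],
    [[48.6,-15.4,0],[0,0,0],0],
    [[48.6,-15.4,0],[0,0,0],0],
    [[48.6,-15.4,0],[0,0,0],0],
    [[48.6,-15.4,0],[0,0,0],0],
    [[48.6,-15.4,2.5],[0,0,0],0],
    [[48.6,-15.4,4.5],[0,0,0],0],
    [[48.6,-15.4,5.4],[0,0,0],0],
    [[48.6,-15.4,5.4],[0,0,0],0],
    [[48.6,-15.4,5.4],[0,0,0],0],
  ],
)

```text
clock: 10.8
eef_pos: [0.4339, 0.2553, 0.2697]
orientation: [2.385, 2.045, 0.0]
contact_force: [-0.0, -0.4, -0.1]
width: -0.0002
gripper_force: 0.0
```

```bash
python3 chk.py "(.4330,.2564,.066)" S1
```

```text
[0.4339 0.2553 0.2697] [-0.  -0.4 -0.1]
proj 256.67334830602 219.98853380190016
```

View pics/S1.png

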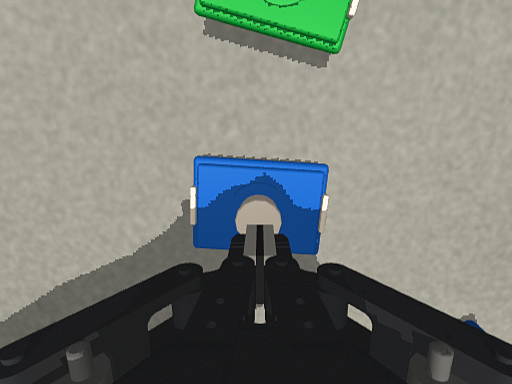

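The wrist view shows the small blue tray's plug at (258,217), with the tip centred on it. The green tray is well clear at the top. Pressing.

Request:
send_rows(
  moves=[
    [[0,0.05,1.5],[0,0,0],0],
    [[0,0.05,2.4],[0,0,0],0],
    [[0,0.05,2.8],[0,0,0],0],
    [[0,0.05,3.0],[0,0,0],0],
    [[0,0.05,3.2],[0,0,0],0],
    [[0,0.05,3.4],[0,0,0],0],
    [[0,0.05,3.6],[0,0,0],0],
    [[0,0.05,3.8],[0,0,0],0],
    [[0,0.05,4.0],[0,0,0],0],
    [[0,0.05,4.15],[0,0,0],0],
    [[0,0.05,4.15],[0,0,0],0],
    [[0,0.05,4.15],[0,0,0],0],
  ],
)

```text
clock: 12.05
eef_pos: [0.434, 0.2559, 0.2279]
orientation: [2.383, 2.047, 0.0]
contact_force: [-0.2, 0.9, 4.4]
width: 0.0002
gripper_force: 1.9
```

Request:
send_rows(
  moves=[
    [[0,0,0.1],[0,0,0],0],
    [[0,0,0.2],[0,0,0],0],
    [[0,0,0.2],[0,0,0],0],
    [[0,0,0.2],[0,0,0],0],
  ],
)

```text
clock: 12.45
eef_pos: [0.434, 0.2559, 0.2259]
orientation: [2.383, 2.046, 0.001]
contact_force: [-1.2, 0.4, 6.9]
width: -0.0001
gripper_force: 3.3
```

It is home at about 6.6 N. I retreat up and aside.

Request:
send_rows(
  moves=[
    [[0,0,-0.5],[0,0,0],0],
    [[0,0,-1.5],[0,0,0],0],
    [[0,0,-4],[0,0,0],0],
    [[0,0,-8],[0,0,0],0],
    [[0,0,-12],[0,0,0],0],
    [[0,0,-16],[0,0,0],0],
    [[2,-8,-18],[0,0,0],0],
    [[4,-12,-18],[0,0,0],0],
    [[4,-12,-18],[0,0,0],0],
    [[4,-12,-18],[0,0,0],0],
    [[4,-12,-18],[0,0,0],0],
  ],
)

```text
clock: 13.55
eef_pos: [0.321, 0.3137, 0.4063]
orientation: [2.382, 2.048, 0.001]
contact_force: [0.4, -0.8, 0.9]
width: 0.0001
gripper_force: 0.0
```

```bash
python3 nxt.py; python3 - <<'E'
from h import *
a=eyes.snapshot("scene");b=eyes.snapshot("side")
z=cv2.resize(np.hstack([a,b]),(800,300))
d=np.hstack([cv2.absdiff(a,cv2.imread("pics/scene.png")),cv2.absdiff(b,cv2.imread("pics/side.png"))])
cv2.imwrite("pics/end.png",np.vstack([z,cv2.resize(d,(800,300))*2]))
E
```

```text
[ 0.4 -0.8  0.9] [0.321  0.3137 0.4063]
scene 1834.0 [223 179  45  51] [([247, 175, 14, 2, 26], [254.0, 175.5]), ([239, 189, 10, 8, 61], [243.6, 192.7])]
scene 546.0 [307 170  28  28] [([317, 172, 10, 7, 48], [321.4, 175.3])]
scene 968.0 [137 170  33  36] [([149, 175, 9, 7, 46], [152.8, 178.1])]
side 3151.5 [239 268  80  66] [([304, 276, 8, 11, 26], [307.6, 281.2]), ([271, 280, 16, 14, 172], [278.6, 286.3]), ([244, 298, 8, 12, 27], [247.3, 303.6])]
side 2487.5 [228 180  75  53] [([259, 189, 12, 7, 69], [264.6, 192.0])]
side 526.5 [189 160  32  20] [([200, 159, 10, 5, 40], [204.5, 160.8])]
M [-52.69  27.19  15.93]
S [-4.   11.9  16.74]
```

View pics/end.png

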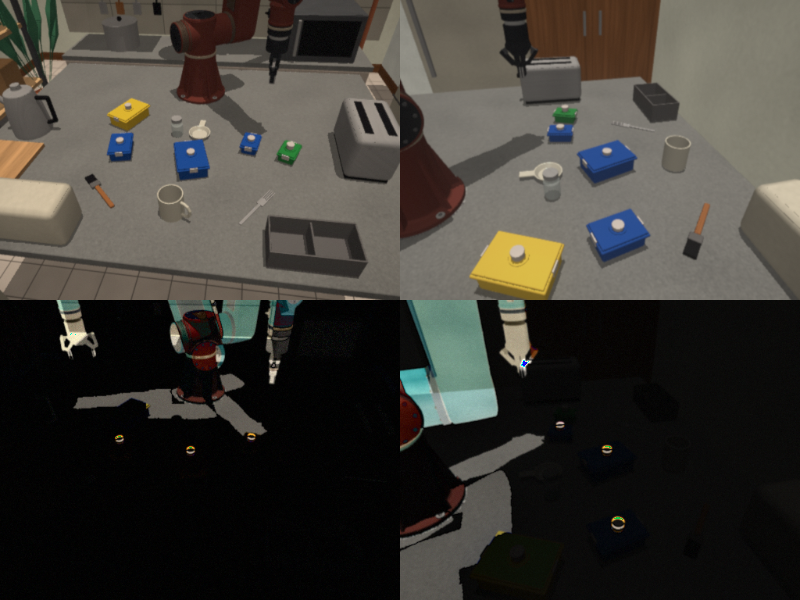

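The final views and their difference images show only the three blue plugs lowered (2.3–2.5 px in scene). Trays and bystanders are unmoved and the hand is clear.

```bash
python3 -c "
from bench import finish_job
print(finish_job())"
```

```text
the job is handed in; nothing more can be done
None
```

I pressed the vent plugs home on the large, then middle, then small blue tray with about 7 N each; the final pictures show nothing else moved, the hand is clear, and the job was handed in at about 14 s.

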